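# Set the air valve and hold a leaded lamp panel up to the air nozzle

### The arm

A 6-joint arm with a two-finger parallel gripper is mounted at the origin on the work surface. World frame = base frame: x ahead of the robot, y to its left, z up, the work surface at z = 0. Lengths are in m, angles in rad, forces in N, time in s.
With the tool pointing down it reaches from about 0.35 to 0.85 m from the base axis. Payload 8.1 kg.
Tool frame: the origin (TCP) lies where the fingers leave the gripper's body, on its centre line; the fingertips stand 84 mm ahead of it and the grasp point (between the pads) lies 65 mm ahead of it (robot.hold_point_z is the distance from the TCP to the grasp point, in m); z points along the fingers, y is the direction in which the jaws open and shut (so a half turn about z gives the same grasp; the last joint's range is limited). The gripper opens to 93 mm and grips with 3 to 60 N. Pads are 15 mm wide; open, the fingers measure 128 mm over their backs; the gripper's body (75 mm by 188 mm) begins 65 mm behind the grasp point.
Start: joints at [1.115, 0.13, 1.488, -0, 1.523, -0.085], TCP at [0.217, 0.559, 0.303] pointing down, gripper open.
Joint ranges: [-2.96, 2.96], [-0.89, 2.26], [0.02, 2.5], [-1.34, 4.48], [0, 2.73], [-2.66, 2.66]. Speed limits (rad/s): [2.39, 2.39, 2.79, 3.14, 3.14, 3.14].

### API

Orientations are given as a rotation vector (axis times angle).
In Python, from plant import robot gives the robot as it stands.
- The arm moves only by the tool drive_tool, never from a script. Its argument "rows" is text: rows parted by semicolons, each of 7 numbers parted by spaces: the shift along the world's x, y, z in m, then the turn, a rotation vector about the world's x, y, z in degrees, then the opening in per cent of the stroke, from 0 (shut) to 100 (fully open). In form: x y z rx ry rz grip; .... A call has 1 to 20 rows; each row shifts and turns the commanded pose from where the row before left it; what a row does not reach is not made up. A row lasts 1/8 s, in which the tool goes at most 62.5 mm and 10.7 degrees, less where a joint would pass 70% of its speed; a pose out of reach is approached as far as the arm can. A call is refused whole if a number of a shift passes 0.0625 or a number of a turn 10.7, either way. A call with a gripper value outside its range is refused whole. The fingers move at their own pace and stop on an object; "squeeze" is the grip in N (left out, the last holds). Time passes only in rows, so rows that do not move let the fingers close. It gives the time, the measured TCP pose, the force and the opening at its end, in the units of the state.
- robot.read_state(): the state, without advancing time (a new reading comes with each control period).
- robot.read_camera(name): name is "scene" or "top"; returns the picture (400x640x3 uint8, red, green, blue); there is no depth.
- robot.get_calibration(name): a dict with "K" (3x3 intrinsics, pixels), "R" (3x3) and "t" (3): a world point X has camera coordinates R X + t. Camera axes: x right, y down, z forward; pixel columns grow to the right and rows downward; lengths in m; the calibration is good to about 2 mm. A picture is of the moment at which its call begins. get_calibration takes no time and is no camera call.
- robot.close_job(): hands the job in, once; it reports no verdict.
The state is a dict: "t": time; "q": joint angles; "dq": joint speeds; "joint_torque": joint torques, N m; "tool_pos": TCP position; "orientation": TCP orientation; "force": force on the tool from outside, world axes, zero at the start; "wrist_torque": the same for the moment, N m; "opening": finger opening in m.
Only numpy, scipy, OpenCV 4.12 (cv2) and the standard library are available. Lean on these libraries where they do the work, as an engineer would, in place of code of your own. Each camera call takes 0.05 s, during which the arm holds its last target. There are 200 camera calls.

### The job

Turn the lever of the ball valve on the small air compressor's pipe to half open, 45 degrees, for a soft jet. Then draw the tall tapered lamp panel up out of the slotted rack, lean it over and hold it up in front of the air nozzle to be blown clean, its face square to the nozzle and its middle in line with it, about 80 mm from the tip. Do not knock the panel against the air rig, leave everything else where it is, and finish while still holding the panel there, raised and still.

Things in the scene. Friction and masses are not known exactly. Their poses are not given: they have to be found in the camera images.
- valve (a joint): Lever of the brass ball valve, a hinge about the vertical through valve_axis. 0 = shut: lever square across the pipe, pointing to the robot's side (rig -x). 1.571 = fully open: lever along the pipe, towards the nozzle end (rig -y), so it opens counter-clockwise from above. Half open = 0.785. Starts at 0 to 0.25; stops at 0 and 1.571; stiff (0.2 N m), stays where left.
- valve_axis (a point): Point on the lever's turning axis, at the height of the middle of the lever's black sleeve, 105 mm above the bench.
- lever_grip (a point): Middle of the lever's black plastic sleeve, 85 mm out from valve_axis; turns with the lever. Sleeve 72 mm long (40 to 112 mm out from the axis), 16 mm wide, 9 mm high (4.5 mm above and below this point). The pipe's axis is 43 mm lower, the board's top 87 mm lower. Axes: z up, x from this point back to the valve axis.
- air_rig: Fixed air rig: plywood board; battery compressor (200 mm high) at its +y end, then copper pipe along y with regulator, ball valve (axis at y = +110 mm) and, at y = -100 mm, an upright pipe and swan neck of grey jointed hose (up to 385 mm) that ends in the nozzle. Origin on the bench under the pipe; y along the pipe to the compressor; x away from the robot at yaw 0.
- nozzle: Fixed grey cone nozzle on the swan neck, 50 mm long, 9 mm wide at the tip, 25 mm at the root. Origin at the tip's centre, 300 mm above the bench. x axis: the way the air blows, 45 degrees down and towards the robot's side (rig -x); y axis level, along the rig's y; z axis 45 degrees down and away from the robot. The hose is behind it; the space in front is free.
- rack: Fixed slotted oak rack: board 190 x 150 x 12 mm with three slots along its y axis, at x = -60, 0 and +60 mm, each 10 mm wide between slats 35 mm high (tops 47 mm above the bench). Origin on the bench under its centre. The panels stand on the board, in the slots.
- panel: Tall tapered leaded-glass panel, to be held up: 180 mm tall, 130 mm wide at the foot, 70 mm at the top, 8 mm thick over its dark metal edging, about 0.28 kg; its top band is 26 mm deep. Upright in one of the slots (which one varies), foot 12 mm above the bench. Origin: centre of its lower edge; z up its height, y across its width, x square to its face. Either face may meet the air.
- panel_middle (a point): Middle of the tall panel, 90 mm above its lower edge, on its mid-plane; axes as the panel's.
- panel_wide: Low leaded panel, 124 mm wide at the foot, 100 mm tall, 8 mm thick, in another slot; to be left alone. Origin at the centre of its lower edge.
- panel_square: Small square leaded panel, 86 mm wide, 88 mm tall, 8 mm thick, in the remaining slot; to be left alone. Origin at the centre of its lower edge.
- ceramic_tile: Loose white ceramic tile, 150 x 150 x 9 mm, lying on the bench; bystander. Origin under its centre.
- grozing_pliers: Stainless steel grozing pliers, 180 mm long, 16 mm high, lying on the bench; bystander. Origin near the pivot.
- shard_tray: Green plastic tray, 150 x 220 x 30 mm, holding smoothed glass shards; bystander. Origin under its centre.
- sliding_case: Black plastic case with a sliding door, 110 x 150 x 62 mm; bystander. Origin under its centre.
- crown_ring: Brass crown ring of the lamp frame, 104 mm across, 10 mm high, lying flat; bystander. Origin under its centre.
- glass_cutter: Brass-handled glass cutter, 150 mm long, 13 mm thick, lying on the bench; bystander. Origin near its middle.

How it is judged:
By the outcome, as a careful person would: the job done as asked, in the order asked, and still so for the second after the job is handed in, while the arm keeps its last pose, push and grip.
It also fails if it takes over 54 s, if anything falls off the work surface, if the arm or the gripper's body presses on something with over 40 N, if the wrist force passes 120 N, or if a joint passes its speed limit or range.

## Working session

There is one attempt and no reset: what is moved stays moved. The work goes in short steps, Python scripts to look and compute and a tool call to move; the robot and the scene stay as the last step left them, time stands still between calls to the robot, and variables do not carry over. Pictures are saved under pics/ and viewed, about 8 in all and at most 12, crops included, and the job is handed in when it is done.

Besides the shell and the picture viewer there is one more tool, called after "Request:" by a JSON object that holds its "api" and its "payload". drive_tool: Moves the arm, as the interface text tells. Its arguments: {"type":"object","properties":{"rows":{"type":"string"},"squeeze":{"type":"number"}},"required":["rows"]}

```bash
mkdir -p pics; ls; python3 - <<'E'
from plant import robot
import cv2,numpy as np
for n in("scene","top"):
    cv2.imwrite(f"pics/{n}0.png",cv2.resize(robot.read_camera(n),(800,500))[:,:,::-1])
    c=robot.get_calibration(n);print(n,c["K"].round(1).tolist(),c["R"].round(4).tolist(),c["t"].round(4).tolist())
s=robot.read_state();print(s["t"],s["tool_pos"],s["orientation"],s["opening"])
E
```

```text
pics
scene [[398.6, 0.0, 315.1], [0.0, 398.6, 196.5], [0.0, 0.0, 1.0]] [[0.7697, 0.6381, 0.0196], [0.3796, -0.4327, -0.8177], [-0.5133, 0.6368, -0.5753]] [-0.3517, -0.0806, 1.9145]
top [[406.5, 0.0, 318.4], [0.0, 406.5, 191.6], [0.0, 0.0, 1.0]] [[0.0087, -0.9999, -0.0125], [-0.9976, -0.0078, -0.0682], [0.0681, 0.0131, -0.9976]] [-0.0689, 0.5037, 1.3715]
0.1 [0.21723047 0.55888078 0.30177233] [-5.78991199e-01 -3.08732520e+00  2.58847730e-03] 0.09284854376873908
```

View pics/scene0.png

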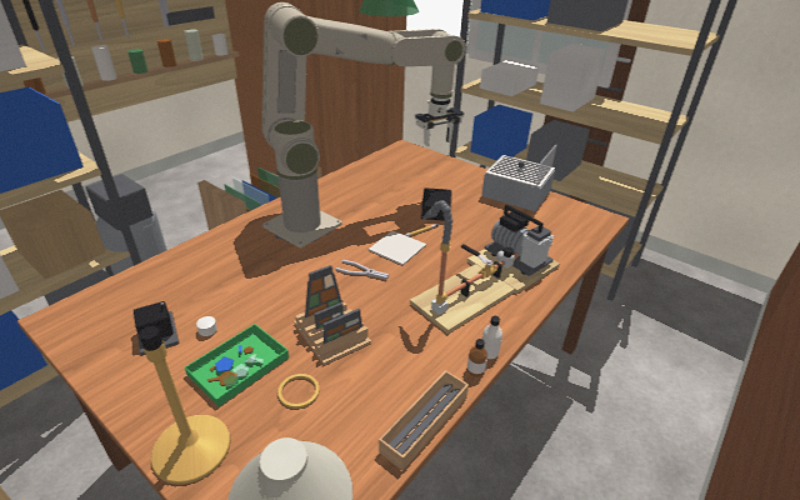

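View pics/top0.png

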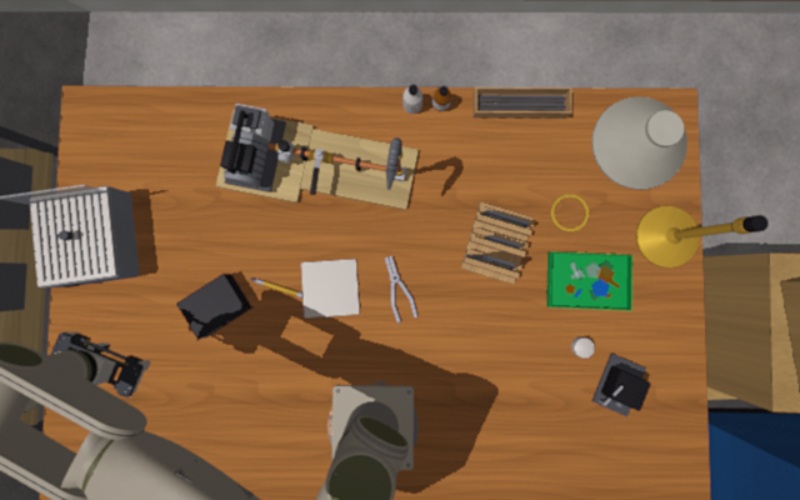

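```bash
python3 - <<'E'
from plant import robot
import cv2
for n,x,y,w,h,s in(("scene",230,145,220,150,3.6),("top",172,75,266,160,3)):
    im=robot.read_camera(n);cv2.imwrite(f"pics/{n}_raw.png",im[:,:,::-1])
    cv2.imwrite(f"pics/{n}1.png",cv2.resize(im[y:y+h,x:x+w],None,fx=s,fy=s,interpolation=cv2.INTER_CUBIC)[:,:,::-1])
E
```

```text
(no output)
```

View pics/scene1.png

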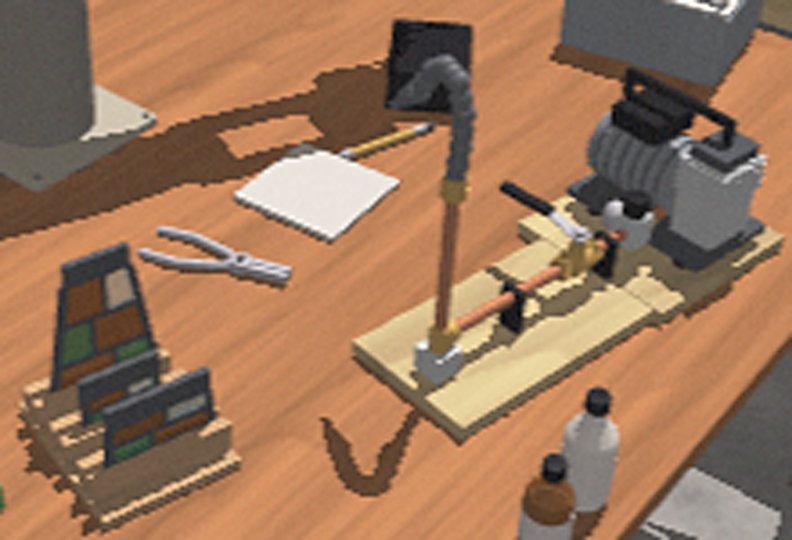

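View pics/top1.png

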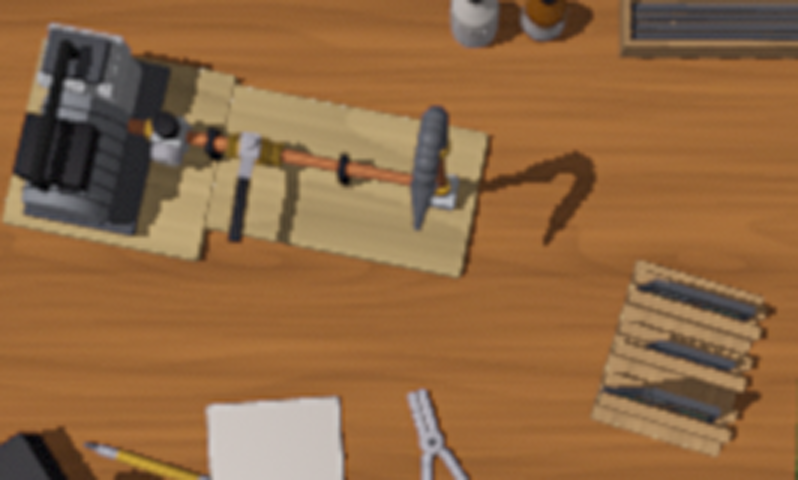

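```bash
cat > h.py <<'E'
import numpy as np,cv2
from plant import robot
CAL={n:robot.get_calibration(n) for n in("scene","top")}
CR={"scene":(230,145,3.6),"top":(172,75,3)}
def proj(n,X):
    c=CAL[n];p=np.asarray(X)@np.asarray(c["R"]).T+c["t"];p=p@np.asarray(c["K"]).T;return p[...,:2]/p[...,2:]
def raw(n,p,cr=None):
    x,y,s=(cr or CR)[n];return (np.asarray(p,float)+.5)/s-.5+[x,y]
def tocrop(n,p,cr=None):
    x,y,s=(cr or CR)[n];return (np.asarray(p)-[x,y]+.5)*s-.5
def onz(n,p,z,cr=None):
    c=CAL[n];R=np.asarray(c["R"]);d=R.T@np.linalg.solve(c["K"],[*raw(n,p,cr),1]);C=-R.T@c["t"];return C+d*(z-C[2])/d[2]
def rz(a):return np.array([[np.cos(a),-np.sin(a),0],[np.sin(a),np.cos(a),0],[0,0,1]])
E
python3 - <<'E'
from h import *
P=lambda *a:print(*[x.round(4) if hasattr(x,'round') else x for x in a])
P("cam",*[-np.asarray(CAL[n]["R"]).T@CAL[n]["t"] for n in CAL])
for n,p,z,l in[("top",(418,228),.3,"tip"),("scene",(391,104),.3,"tip"),("top",(235,238),.105,"sleeve end"),("top",(243,180),.105,"sleeve in"),("scene",(503,186),.105,"sleeve end"),
 ("scene",(553,219),.105,"sleeve in"),("top",(285,155),.065,"pipe"),("top",(410,180),.065,"pipe"),("top",(489,133),.018,"board far"),("top",(463,275),.018,"board near"),
 ("scene",(355,345),.018,"board near"),("scene",(460,432),.018,"board far"),
 ("scene",(63,263),.192,"panel tl"),("scene",(128,245),.192,"panel tr"),("top",(637,262),.047,"rackA47"),("top",(770,298),.047,"rackB47"),("top",(594,415),.012,"rackC12"),("top",(718,453),.012,"rackD12"),("top",(718,453),.047,"rackD47"),
 ("top",(605,388),.012,"p"),("top",(728,418),.192,"p"),("scene",(102,528),0,"rk"),("scene",(240,463),0,"rk")]:
    P(l,n,onz(n,p,z))
E
```

```text
cam [ 1.2841 -1.0296  1.0424] [ 0.4098 -0.0829  1.4017]
tip top [ 0.5971 -0.0473  0.3   ]
tip scene [ 0.593  -0.0451  0.3   ]
sleeve end top [0.6181 0.1557 0.105 ]
sleeve in top [0.6813 0.1483 0.105 ]
sleeve end scene [0.6144 0.1563 0.105 ]
sleeve in scene [0.6914 0.1394 0.105 ]
pipe top [0.7181 0.1092 0.065 ]
pipe top [ 0.6908 -0.0303  0.065 ]
board far top [ 0.756  -0.1188  0.018 ]
board near top [ 0.5913 -0.0901  0.018 ]
board near scene [ 0.5967 -0.0895  0.018 ]
board far scene [ 0.7571 -0.1236  0.018 ]
panel tl scene [ 0.4305 -0.3393  0.192 ]
panel tr scene [ 0.4568 -0.2789  0.192 ]
rackA47 top [ 0.6034 -0.2841  0.047 ]
rackB47 top [ 0.5641 -0.4318  0.047 ]
rackC12 top [ 0.4329 -0.2402  0.012 ]
rackD12 top [ 0.3912 -0.3804  0.012 ]
rackD47 top [ 0.3916 -0.3729  0.047 ]
p top [ 0.4637 -0.2527  0.012 ]
p top [ 0.4281 -0.352   0.192 ]
rk scene [ 0.5644 -0.4327  0.    ]
rk scene [ 0.6069 -0.286   0.    ]
```

Request:
{"api": "drive_tool", "payload": {"rows": "0.035 -0.034 0 0 0 1.2 50;0.035 -0.034 0 0 0 1.2 50;0.035 -0.034 0 0 0 1.2 50;0.035 -0.034 0 0 0 1.2 50;0.035 -0.034 0 0 0 1.2 50;0.035 -0.034 0 0 0 1.2 50;0.035 -0.034 0 0 0 1.2 50;0.035 -0.034 0 0 0 1.2 50;0.035 -0.034 0 0 0 1.2 50;0.035 -0.034 0 0 0 1.2 50;0.035 -0.034 0 0 0 1.2 50;0.040 -0.033 0 0 0 1.2 50;0 0 0 0 0 0 50", "squeeze": 25}}

```text
t: 1.82
tool_pos: [0.6442, 0.1491, 0.3014]
orientation: [-0.193, -3.135, 0.002]
force: [-0.4, -0.0, -0.4]
opening: 0.0462
```

Request:
{"api": "drive_tool", "payload": {"rows": "-0.002 0.003 -0.03 0 0 0 50;0 0 -0.04 0 0 0 50;0 0 -0.035 0 0 0 50;0 0 -0.026 0 0 0 50;0 0 0 0 0 0 50"}}

```text
t: 2.45
tool_pos: [0.6381, 0.1557, 0.1687]
orientation: [-0.186, -3.13, 0.002]
force: [0.1, -1.0, 1.1]
opening: 0.0465
```

```bash
python3 - <<'E'
from h import *
CR2={"top":(210,95,8),"scene":(350,165,8)}
ims=[]
for n in("top","scene"):
    im=robot.read_camera(n);x,y,s=CR2[n];ims.append(cv2.resize(im[y:y+60,x:x+50],None,fx=s,fy=s,interpolation=cv2.INTER_CUBIC))
cv2.imwrite("pics/lev.png",np.hstack(ims)[:,:,::-1])
s=robot.read_state();print(s["q"],s["tool_pos"],s["force"])
E
```

```text
[ 1.60814809e-01  3.75966923e-01  1.44263544e+00  1.31790072e-04
  1.32263191e+00 -1.29104237e+00] [0.64033284 0.1557792  0.17260758] [ 0.60753465 -0.35536143 -0.07518296]
```

View pics/lev.png

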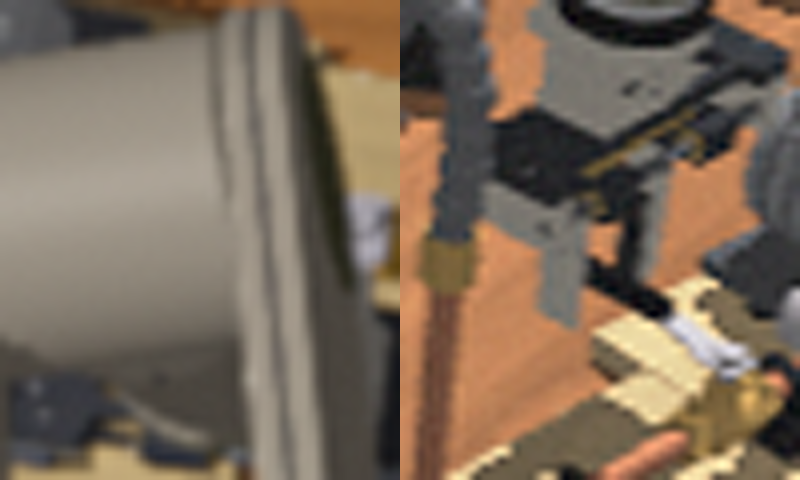

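Request:
{"api": "drive_tool", "payload": {"rows": "0 0 0 0 0 0 10;0 0 0 0 0 0 10;0 0 0 0 0 0 10;0 0 0 0 0 0 10;0 0 0 0 0 0 10;0 0 0 0 0 0 10", "squeeze": 15}}

```text
t: 3.3
tool_pos: [0.6406, 0.1551, 0.1723]
orientation: [0.188, 3.135, -0.0]
force: [-1.6, -1.4, 5.3]
opening: 0.016
```

```bash
python3 - <<'E'
from h import *
import time
P=[]
for i in range(6):
    robot.read_camera("top");s=robot.read_state();P.append(s["tool_pos"]);
print(np.mean(P,0).round(4),np.std(P,0).round(4),s["orientation"],s["force"],s["opening"])
p=np.mean(P,0)
for yaw in(10,11,12):
  a=np.radians(-yaw);ex,ey=rz(a)[:,0],rz(a)[:,1]
  ax=np.array([.7245,.1428,0]);d=p-ax
  th=np.degrees(np.arctan2(-(d@ey),-(d@ex)));print(yaw,"r",np.hypot(*d[:2]),"theta",th)
E
```

```text
[0.6406 0.1551 0.1723] [0. 0. 0.] [ 1.87761910e-01  3.13537095e+00 -2.30170902e-04] [-1.61885785 -3.02280069  5.57319302] 0.015936015573696945
10 r 0.084782633328861 theta 1.6820629616939053
11 r 0.084782633328861 theta 2.6820629616939056
12 r 0.084782633328861 theta 3.6820629616939073
```

Request:
{"api": "drive_tool", "payload": {"rows": "-0.0007 -0.0077 0 0 0 5.2 10;0 -0.0077 0 0 0 5.2 10;0.0007 -0.0077 0 0 0 5.2 10;0.0014 -0.0076 0 0 0 5.2 10;0.0021 -0.0074 0 0 0 5.2 10;0.0028 -0.0073 0 0 0 5.2 10;0.0034 -0.0069 0 0 0 5.2 10;0.0041 -0.0066 0 0 0 5.2 10;0 0 0 0 0 0 10;0 0 0 0 0 0 10"}}

```text
t: 4.85
tool_pos: [0.6545, 0.0959, 0.1723]
orientation: [-0.938, 2.998, -0.001]
force: [-1.6, -2.3, 5.6]
opening: 0.0161
```

Request:
{"api": "drive_tool", "payload": {"rows": "0 0 0 0 0 0 50;0 0 0 0 0 0 50;0 0 0 0 0 0 50;0 0 0.03 0 0 0 50;0 0 0.045 0 0 0 50;0 0 0.045 0 0 0 50;0 0 0.045 0 0 0 50;-0.035 0 0 0 0 -5 50;-0.045 0 0 0 0 -10 50;-0.045 0 0 0 0 -10 50;-0.045 0 0 0 0 -10 50;-0.045 0 0 0 0 -10 50;-0.035 0 0 0 0 -10 50;0 0 0 0 0 -10 50;0 0 0 0 0 0 50"}}

```text
t: 6.72
tool_pos: [0.404, 0.0964, 0.337]
orientation: [0.817, 3.032, 0.001]
force: [0.1, 0.3, 0.1]
opening: 0.0462
```

```bash
python3 - <<'E'
from h import *
ims=[]
for n,x,y,s,w,h in(("top",225,100,6,65,70),("scene",335,165,6,65,70)):
    im=robot.read_camera(n);ims.append(cv2.resize(im[y:y+h,x:x+w],None,fx=s,fy=s,interpolation=cv2.INTER_CUBIC))
cv2.imwrite("pics/lev2.png",np.hstack(ims)[:,:,::-1])
s=robot.read_state();print(s["q"].tolist(),s["tool_pos"],s["orientation"])
E
```

```text
[0.11048383515582684, -0.39975272713028365, 1.9099127655827692, 3.7311274263942966e-05, 1.631230252108229, -0.9366645008979432] [0.40436329 0.09638336 0.33679092] [8.13129972e-01 3.03435739e+00 1.70114435e-04]
```

View pics/lev2.png

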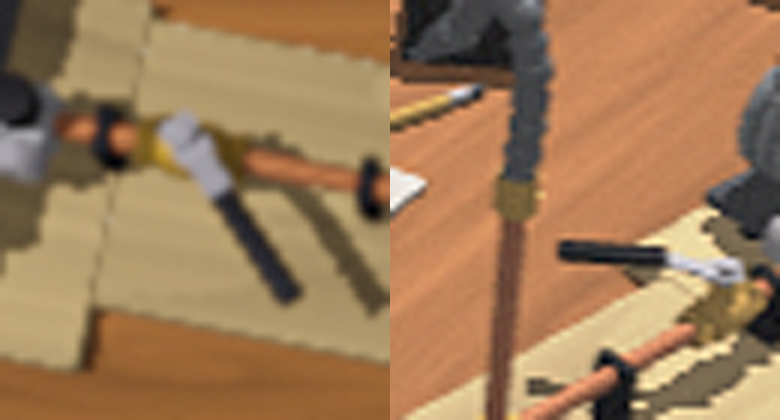

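```bash
python3 - <<'E'
from h import *
c={"top":(225,100,6),"scene":(335,165,6)}
A=lambda n,p,q,z:(lambda a,b:(a[:2].round(4),b[:2].round(4),np.degrees(np.arctan2(*(b-a)[1::-1])).round(2)))(onz(n,p,z,c),onz(n,q,z,c))
print("lever top",A("top",(224,194),(289,299),.1095))
print("lever scene",A("scene",(660-390,257),(560-390,250),.105))
print("pipe top",A("top",(250,160),(355,181),.065))
print("board edge",A("top",(155,23),(385,68),.018),A("top",(98,308),(385,358),.018))
# kinematics fit (planar): r = a + L1 sin q2 + L2 sin(q2+q3)+e cos.. 
from scipy.optimize import least_squares
D=[([.13,1.488],.5996,.3018),([.37597,1.44264],np.hypot(.6403,.1558),.1726),([-.39975,1.90991],np.hypot(.40436,.09638),.3368)]
f=lambda v:np.concatenate([[v[0]*np.sin(q[0])+v[1]*np.sin(sum(q))+v[2]-r,v[0]*np.cos(q[0])+v[1]*np.cos(sum(q))+v[3]-z] for q,r,z in D])
s=least_squares(f,[.45,.45,0,.1]);print(s.x,s.fun)
E
```

```text
lever top (array([0.6895, 0.1178]), array([0.6328, 0.0819]), np.float64(-147.66))
lever scene (array([0.6873, 0.1186]), array([0.6331, 0.0815]), np.float64(-145.6))
pipe top (array([0.7184, 0.1106]), array([0.7069, 0.0519]), np.float64(-101.08))
board edge (array([0.8092, 0.1738]), array([0.7835, 0.0403]), np.float64(-100.91)) (array([0.6426, 0.2033]), array([0.6148, 0.038 ]), np.float64(-99.54))
[ 0.34425986  0.54831432  0.00354874 -0.01344934] [-3.71987035e-03  2.32775973e-04  2.53386129e-03 -3.28663789e-04
  1.18600922e-03  9.58868117e-05]
```

Request:
{"api": "drive_tool", "payload": {"rows": "0.009 -0.028 0.002 0 -10.5 0 50;0.009 -0.028 0.002 0 -10.5 0 50;0.009 -0.028 0.002 0 -10.5 0 50;0.009 -0.028 0.002 0 -10.5 0 50;0 0 0 0 0 0 50;0 0 0 0 0 0 50"}}

```text
t: 7.58
tool_pos: [0.4654, -0.0174, 0.3463]
orientation: [0.636, 2.36, 0.238]
force: [-0.2, -0.0, -0.7]
opening: 0.0464
```

```bash
cat > fk.py <<'E'
import numpy as np
from scipy.spatial.transform import Rotation as R
def fk(q,v):
    # v: a,h,L1,e,L2,d
    a,h,L1,e,L2,d=v;ry=lambda t:R.from_euler('y',t);rz=lambda t:R.from_euler('z',t)
    A=rz(q[0]);p=A.apply([a,0,h]);A=A*ry(q[1]);p=p+A.apply([0,0,L1]);A=A*ry(q[2]);p=p+A.apply([e,0,L2]);A=A*rz(q[3])*ry(q[4]);p=p+A.apply([0,0,d]);A=A*rz(q[5])
    return p,A
E
python3 - <<'E'
from h import *
from fk import *
from scipy.optimize import least_squares
s=robot.read_state();q,p,o=s["q"],s["tool_pos"],s["orientation"];print(q.round(3),p,o)
D=[([1.115,.13,1.488,0,1.523,-.085],[.2172,.5589,.3018]),([.16081,.37597,1.44264,0,1.32263,-1.291],[.6403,.1558,.1726]),([.110484,-.39975,1.90991,0,1.63123,-.93666],[.40436,.09638,.33679]),(q,p)]
f=lambda v:np.concatenate([fk(q,v)[0]-p for q,p in D])
r=least_squares(lambda v:np.r_[f(v),(v-[0,.4,.4,0,.45,.3])*.003],[0,.4,.4,0,.45,.3]);print(r.x.round(4),r.fun.round(4))
M=fk(q,r.x)[1];T=R.from_rotvec(o);print((M.inv()*T).as_matrix().round(3),T.as_matrix().round(3))
E
```

```text
[-0.253 -0.891  2.318  0.194  1.027 -1.338] [ 0.46535497 -0.01744746  0.34633094] [0.63588622 2.35981941 0.23843059]
[-0.0127  0.4325  0.4362  0.1678  0.5684  0.3652] [ 0.0486 -0.0167  0.0035  0.0086 -0.0505 -0.0018 -0.0117 -0.0528 -0.0008
  0.0004 -0.0407 -0.0009 -0.      0.0001  0.0001  0.0005  0.0004  0.0002]
[[ 0. -1. -0.]
 [ 1.  0. -0.]
 [ 0. -0.  1.]] [[-0.655  0.38   0.653]
 [ 0.503  0.864  0.001]
 [-0.564  0.33  -0.757]]
```

```bash
cat > fk.py <<'E'
import numpy as np
from scipy.spatial.transform import Rotation as R
from scipy.optimize import least_squares
lo=np.array([-2.96,-.87,.02,-1.34,0.02,-2.64]);hi=np.array([2.96,2.24,2.48,4.48,2.71,2.64])
def fk(q,v):
    a,h,L1,e,L2,d,b=v;ry=lambda t:R.from_euler('y',t);rz=lambda t:R.from_euler('z',t)
    A=rz(q[0]);p=A.apply([a,b,h]);A=A*ry(q[1]);p=p+A.apply([0,0,L1]);A=A*ry(q[2]);p=p+A.apply([e,0,L2]);A=A*rz(q[3])*ry(q[4]);p=p+A.apply([0,0,d]);A=A*rz(q[5]+np.pi/2)
    return p,A
def ik(p,A,v,seeds=8):
    best=None
    for i in range(seeds):
        g=np.random.default_rng(i);q0=np.array([np.arctan2(p[1],p[0]),-.4,2.,0,.9,g.uniform(-2.5,2.5)])+g.normal(0,.2,6)
        q0=np.clip(q0,lo+.01,hi-.01)
        f=lambda q:(lambda P,B:np.r_[(P-p)*5,(B.inv()*A).as_rotvec()])(*fk(q,v))
        r=least_squares(f,q0,bounds=(lo,hi))
        if best is None or r.cost<best.cost:best=r
    return best.x,np.linalg.norm(best.fun)
E
python3 - <<'E'
from h import *
from fk import *
s=robot.read_state();q,p,o=s["q"],s["tool_pos"],s["orientation"]
D=[([1.115,.13,1.488,0,1.523,-.085],[.2172,.5589,.3018]),([.16081,.37597,1.44264,0,1.32263,-1.291],[.6403,.1558,.1726]),([.110484,-.39975,1.90991,0,1.63123,-.93666],[.40436,.09638,.33679]),(q,p)]
f=lambda v:np.concatenate([fk(q,v)[0]-p for q,p in D])
x0=np.array([0,.4,.4,0,.45,.3,.05])
r=least_squares(lambda v:np.r_[f(v),(v-x0)*.001],x0);v=r.x;print(v.round(4),r.fun.round(4));np.save("v.npy",v)
yaw=np.radians(-10.8);ex,ey=rz(yaw)[:,0],rz(yaw)[:,1];ez=np.array([0,0,1])
tip=np.array([.595,-.046,.3]);n=(-ex-ez)/2**.5
mid=tip+.08*n
for name,u in(("u up",(-ex+ez)/2**.5),("side+",ey),("side-",-ey),("diag-",(-ey+(-ex+ez)/2**.5)/2**.5),("diag+",(ey+(-ex+ez)/2**.5)/2**.5)):
  for dep in(.013,.045):
    for sg in(1,-1):
      z=-u;y=sg*n;x=np.cross(y,z);A=R.from_matrix(np.c_[x,y,z]);P=mid+u*(.09-dep+.065)
      qq,e=ik(P,A,v);print(name,dep,sg,P.round(3),qq.round(2),round(e,4))
E
```

```text
[5.000e-04 3.135e-01 3.667e-01 5.590e-02 5.523e-01 2.926e-01 5.120e-02] [-0.0002 -0.      0.0008  0.     -0.0001 -0.0003  0.0001 -0.     -0.0004
  0.     -0.0001 -0.0001  0.     -0.0001 -0.      0.0001  0.0001 -0.
  0.    ]
u up 0.013 1 [ 0.441 -0.017  0.344] [ 0.1  -0.87  2.33 -0.41  1.02 -2.64] 0.193
u up 0.013 -1 [ 0.441 -0.017  0.344] [-0.07 -0.87  2.3  -0.14  1.03  0.17] 0.1367
u up 0.045 1 [ 0.463 -0.021  0.321] [ 0.06 -0.87  2.39 -0.41  0.89 -2.64] 0.1616
u up 0.045 -1 [ 0.463 -0.021  0.321] [-0.11 -0.87  2.36 -0.09  0.91  0.12] 0.0661
side+ 0.013 1 [0.566 0.104 0.243] [ 0.49  0.84  1.23 -1.2   2.16 -1.74] 0.0
side+ 0.013 -1 [0.566 0.104 0.243] [ 0.49  0.84  1.23 -1.2   2.16  1.4 ] 0.0
side+ 0.045 1 [0.56  0.073 0.243] [ 0.46  0.79  1.31 -1.21  2.12 -1.72] 0.0
side+ 0.045 -1 [0.56  0.073 0.243] [ 0.46  0.79  1.31 -1.21  2.12  1.42] 0.0
side- 0.013 1 [ 0.513 -0.175  0.243] [-0.87  0.66  1.51  1.14  2.12  1.63] 0.0
side- 0.013 -1 [ 0.513 -0.175  0.243] [-0.87  0.66  1.51  1.14  2.12 -1.51] 0.0
side- 0.045 1 [ 0.519 -0.143  0.243] [-0.83  0.62  1.57  1.16  2.08  1.63] 0.0
side- 0.045 -1 [ 0.519 -0.143  0.243] [-0.83  0.62  1.57  1.16  2.08 -1.52] 0.0
diag- 0.013 1 [ 0.451 -0.121  0.314] [-0.96 -0.34  2.18  1.03  1.57  1.88] 0.0
diag- 0.013 -1 [ 0.451 -0.121  0.314] [-0.96 -0.34  2.18  1.03  1.57 -1.26] 0.0
diag- 0.045 1 [ 0.471 -0.101  0.298] [-0.89 -0.32  2.19  1.04  1.5   1.88] 0.0
diag- 0.045 -1 [ 0.471 -0.101  0.298] [-0.89 -0.32  2.19  1.04  1.5  -1.26] 0.0
diag+ 0.013 1 [0.489 0.077 0.314] [ 0.57 -0.06  1.94 -1.03  1.54 -1.85] 0.0
diag+ 0.013 -1 [0.489 0.077 0.314] [ 0.57 -0.06  1.94 -1.03  1.54  1.29] 0.0
diag+ 0.045 1 [0.5   0.051 0.298] [ 0.51 -0.06  1.96 -1.05  1.48 -1.85] 0.0
diag+ 0.045 -1 [0.5   0.051 0.298] [ 0.51 -0.06  1.96 -1.05  1.48  1.29] 0.0
```

```bash
python3 - <<'E'
from h import *
from fk import *
v=np.load("v.npy");s=robot.read_state();A0=R.from_rotvec(s["orientation"])
a=np.radians(-16);y=np.array([np.cos(a),np.sin(a),0]);z=np.array([0,0,-1.]);Ag=R.from_matrix(np.c_[np.cross(y,z),y,z])
print("grasp turn",np.degrees((Ag*A0.inv()).as_rotvec()).round(2))
for zz in(.3,.244,.35):print(ik(np.array([.4437,-.309,zz]),Ag,v))
yaw=np.radians(-10.8);ex,ey=rz(yaw)[:,0],rz(yaw)[:,1];ez=np.array([0,0,1]);n=(-ex-ez)/2**.5;U=(-ex+ez)/2**.5
mid=np.array([.595,-.046,.3])+.08*n
for ph in(25,35,45):
  f=np.radians(ph);u=np.cos(f)*U-np.sin(f)*ey
  A=R.from_matrix(np.c_[np.cross(-n,-u),-n,-u]);P=mid+u*.142;q,e=ik(P,A,v)
  print(ph,P.round(4),q.round(2),round(e,4),"turn",np.degrees((A*Ag.inv()).as_rotvec()).round(2))
E
```

```text
grasp turn [ 26.85  34.62 -72.41]
(array([-7.03145398e-01, -2.85921699e-02,  1.65668183e+00,  1.30857149e-16,
        1.51350299e+00, -4.23892718e-01]), np.float64(7.2377686124476805e-16))
(array([-7.03145398e-01,  4.02052406e-03,  1.72752214e+00,  6.19418196e-15,
        1.41004999e+00, -4.23892718e-01]), np.float64(9.094322631370513e-14))
(array([-7.03145398e-01, -4.40820696e-02,  1.58112619e+00, -4.96294330e-17,
        1.60454854e+00, -4.23892718e-01]), np.float64(1.8369075269502375e-15))
25 [ 0.4388 -0.0773  0.3344] [-0.8  -0.85  2.38  0.83  1.31 -0.89] 0.0 turn [ 12.81 -48.63  14.68]
35 [ 0.4434 -0.1     0.3257] [-0.91 -0.6   2.29  0.96  1.45 -1.11] 0.0 turn [ 22.21 -50.17  18.53]
45 [ 0.4509 -0.1207  0.3144] [-0.96 -0.34  2.18  1.03  1.57 -1.26] 0.0 turn [ 31.66 -51.47  22.36]
```

Request:
{"api": "drive_tool", "payload": {"rows": "-0.0018 -0.0243 -0.003 2.24 2.885 -6.03 50;-0.0018 -0.0243 -0.003 2.24 2.885 -6.03 50;-0.0018 -0.0243 -0.003 2.24 2.885 -6.03 50;-0.0018 -0.0243 -0.003 2.24 2.885 -6.03 50;-0.0018 -0.0243 -0.003 2.24 2.885 -6.03 50;-0.0018 -0.0243 -0.003 2.24 2.885 -6.03 50;-0.0018 -0.0243 -0.003 2.24 2.885 -6.03 50;-0.0018 -0.0243 -0.003 2.24 2.885 -6.03 50;-0.0018 -0.0243 -0.003 2.24 2.885 -6.03 50;-0.0018 -0.0243 -0.003 2.24 2.885 -6.03 50;-0.0018 -0.0243 -0.003 2.24 2.885 -6.03 50;-0.0018 -0.0243 -0.003 2.24 2.885 -6.03 50;0 0 0 0 0 0 50"}}

```text
t: 9.2
tool_pos: [0.4448, -0.3095, 0.3099]
orientation: [-2.508, -1.891, 0.002]
force: [-0.8, 1.1, 0.6]
opening: 0.046
```

```bash
python3 - <<'E'
from h import *
ims=[]
c={"top":(355,150,5),"scene":(215,190,5)}
tr=np.array([.4437,-.309,0]);a=np.radians(-16);Y=rz(a)[:,1];Z=np.array([0,0,1])
for n in c:
    im=robot.read_camera(n);x,y,s=c[n];m=cv2.resize(im[y:y+90,x:x+80],None,fx=s,fy=s,interpolation=cv2.INTER_CUBIC)
    pts=[tr+Y*w+Z*h for w,h in((-.065,.012),(.065,.012),(.035,.192),(-.035,.192))]
    cv2.polylines(m,[tocrop(n,proj(n,pts),c).round().astype(int)],True,(255,0,255),1);ims.append(m)
cv2.imwrite("pics/pan.png",np.hstack(ims)[:,:,::-1])
s=robot.read_state();print(s["q"].round(3),s["tool_pos"],s["orientation"])
E
```

```text
[-0.7   -0.034  1.643 -0.     1.53  -0.424] [ 0.44480916 -0.30819596  0.31050916] [2.50464571e+00 1.89325707e+00 3.41951072e-05]
```

View pics/pan.png

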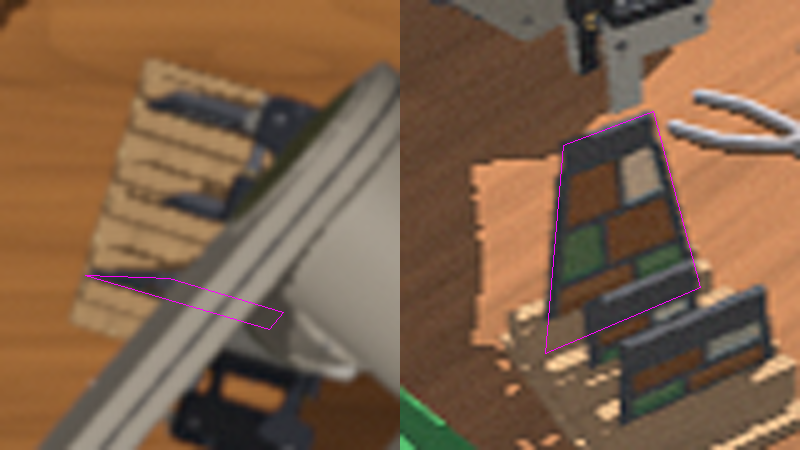

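Request:
{"api": "drive_tool", "payload": {"rows": "-0.001 -0.001 -0.022 0 0 0 50;0 0 -0.022 0 0 0 50;0 0 -0.022 0 0 0 50;0 0 0 0 0 0 30;0 0 0 0 0 0 0;0 0 0 0 0 0 0;0 0 0 0 0 0 0;0 0 0 0 0 0 0;0 0 0 0 0 0 0;0 0 0 0 0 0 0", "squeeze": 40}}

```text
t: 10.55
tool_pos: [0.4433, -0.3102, 0.2452]
orientation: [2.507, 1.888, 0.001]
force: [-0.3, 0.9, 5.4]
opening: 0.0076
```

Request:
{"api": "drive_tool", "payload": {"rows": "0 0 0.01 0 0 0 0;0 0 0.015 0 0 0 0;0 0 0.025 0 0 0 0;0 0 0.03 0 0 0 0;0 0 0.03 0 0 0 0;0 0 0.03 0 0 0 0;0 0 0 0 0 0 0;0 0 0 0 0 0 0"}}

```text
t: 11.55
tool_pos: [0.4428, -0.3098, 0.3833]
orientation: [2.509, 1.89, -0.0]
force: [0.0, 0.5, -2.6]
opening: 0.0078
```

```bash
python3 - <<'E'
from h import *
from fk import *
v=np.load("v.npy");s=robot.read_state();p0=s["tool_pos"];A0=R.from_rotvec(s["orientation"]);print(p0,s["opening"],s["force"],s["wrist_torque"],A0.as_matrix()[:,1])
yaw=np.radians(-10.8);ex,ey=rz(yaw)[:,0],rz(yaw)[:,1];ez=np.array([0,0,1]);n=(-ex-ez)/2**.5;U=(-ex+ez)/2**.5
mid=np.array([.595,-.046,.3])+.08*n;f=np.radians(45);u=np.cos(f)*U-np.sin(f)*ey
A=R.from_matrix(np.c_[np.cross(-n,-u),-n,-u]);P=mid+u*.142;Q=P-.17*ey
rv=(A*A0.inv()).as_rotvec();print("turn",np.degrees(rv).round(2),"Q-p0",(Q-p0).round(4),"P-Q",(P-Q).round(4),"P",P.round(4))
pts=np.array([[w,0,h] for w,h in((-.065,.232),(.065,.232))])
for t in np.linspace(0,1,6):
    B=R.from_rotvec(t*rv)*A0;X=p0+t*(Q-p0);q,e=ik(X,B,v);print(t,q.round(2),round(e,4),(B.apply(pts)+X).round(3).tolist())
for t in(.5,1):q,e=ik(Q+t*(P-Q),A,v);print(t,q.round(2),round(e,4))
ims=[]
c={"top":(355,130,5),"scene":(215,170,5)}
for k in c:
    im=robot.read_camera(k);x,y,sc=c[k];ims.append(cv2.resize(im[y:y+110,x:x+80],None,fx=sc,fy=sc,interpolation=cv2.INTER_CUBIC))
cv2.imwrite("pics/lift.png",np.hstack(ims)[:,:,::-1])
E
```

```text
[ 0.44275497 -0.30982377  0.38327297] 0.0077588314838403566 [ 0.04126799  0.46879396 -2.56308942] [-0.07343937  0.06161582 -0.02672437] [ 9.61189153e-01 -2.75889917e-01  4.06498362e-04]
turn [ 31.69 -51.46  22.4 ] Q-p0 [-0.0237  0.0221 -0.0688] P-Q [0.0319 0.167  0.    ] P [ 0.4509 -0.1207  0.3144]
0.0 [-0.71 -0.05  1.53 -0.    1.66 -0.43] 0.0 [[0.425, -0.372, 0.151], [0.461, -0.248, 0.151]]
0.2 [-0.82 -0.12  1.63  0.21  1.6  -0.61] 0.0 [[0.466, -0.342, 0.133], [0.491, -0.215, 0.152]]
0.4 [-0.94 -0.15  1.72  0.42  1.57 -0.81] 0.0 [[0.505, -0.307, 0.126], [0.515, -0.183, 0.162]]
0.6000000000000001 [-1.05 -0.14  1.79  0.62  1.59 -1.03] 0.0 [[0.54, -0.271, 0.13], [0.532, -0.151, 0.18]]
0.8 [-1.13 -0.08  1.83  0.8   1.65 -1.23] 0.0 [[0.567, -0.235, 0.144], [0.54, -0.122, 0.203]]
1.0 [-1.2   0.02  1.86  0.95  1.74 -1.42] 0.0 [[0.587, -0.2, 0.166], [0.54, -0.097, 0.231]]
0.5 [-1.1  -0.16  2.03  0.98  1.66 -1.36] 0.0
1 [-0.96 -0.34  2.18  1.03  1.57 -1.26] 0.0
```

View pics/lift.png

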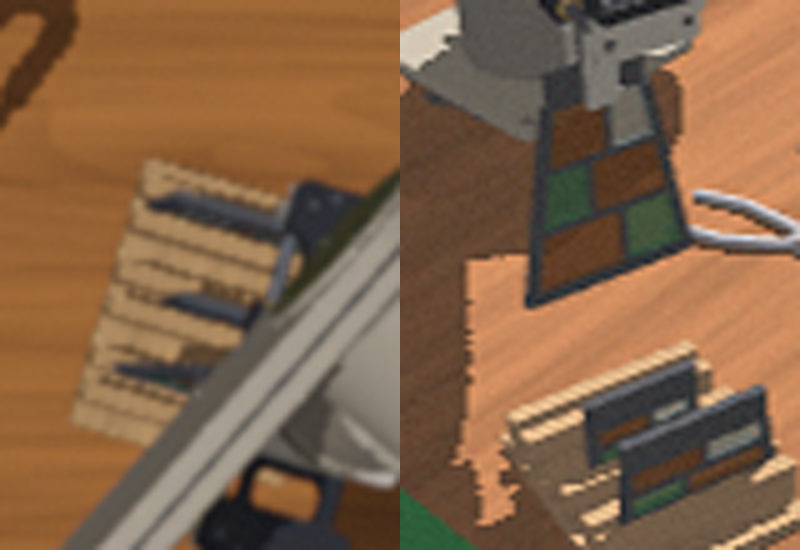

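```bash
python3 - <<'E'
from h import *
from fk import *
s=robot.read_state();p0=s["tool_pos"];A=R.from_rotvec(s["orientation"])
c={"scene":(215,170,5)};obs=raw("scene",[(528,306),(691,241),(652,86)],c)  # foot left, foot right, edge pt
def corners(v):
    ax,dep,al=v;r=R.from_euler('y',al)
    g=lambda w,h:A.apply(r.apply([w,0,h])+np.array([ax,0,dep]))+p0   # panel: w along tool x, h down from top
    return g(-.065,.18),g(.065,.18)
X=corners([0,.052,0]);print(proj("scene",np.array(X)).round(2),obs.round(2))
f=lambda v:np.r_[(proj("scene",np.array(corners(v)))-obs[:2]).ravel()]
r=least_squares(f,[0,.052,0]);print(r.x.round(4),np.degrees(r.x[2]),r.fun.round(2))
print(A.as_matrix()[:,0])
E
```

```text
[[239.79 230.91]
 [272.83 218.2 ]] [[320.2 230.8]
 [352.8 217.8]
 [345.  186.8]]
[0.3456 0.2112 0.0885] 5.06901184106954 [ 3.65 -0.2  -4.    0.  ]
[2.75861213e-01 9.61197468e-01 1.33198404e-04]
```

Request:
{"api": "drive_tool", "payload": {"rows": "-0.0024 0.0022 0.001 3.17 -5.15 2.24 0;-0.0024 0.0022 0.001 3.17 -5.15 2.24 0;-0.0024 0.0022 0.001 3.17 -5.15 2.24 0;-0.0024 0.0022 0.001 3.17 -5.15 2.24 0;-0.0024 0.0022 0.001 3.17 -5.15 2.24 0;-0.0024 0.0022 0.001 3.17 -5.15 2.24 0;-0.0024 0.0022 0 3.17 -5.15 2.24 0;-0.0024 0.0022 0 3.17 -5.15 2.24 0;-0.0024 0.0022 0 3.17 -5.15 2.24 0;-0.0024 0.0022 0 3.17 -5.15 2.24 0;0 0 0 0 0 0 0"}}

```text
t: 13.02
tool_pos: [0.4183, -0.288, 0.3876]
orientation: [1.728, 2.0, 1.523]
force: [0.4, 0.7, -3.5]
opening: 0.0079
```

Request:
{"api": "drive_tool", "payload": {"rows": "0 0 -0.0183 0 0 0 0;0 0 -0.0183 0 0 0 0;0 0 -0.0183 0 0 0 0;0 0 -0.0183 0 0 0 0;0.004 0.021 0 0 0 0 0;0.004 0.021 0 0 0 0 0;0.004 0.021 0 0 0 0 0;0.004 0.021 0 0 0 0 0;0.004 0.021 0 0 0 0 0;0.004 0.021 0 0 0 0 0;0.004 0.021 0 0 0 0 0;0.0045 0.020 0 0 0 0 0;0 0 0 0 0 0 0;0 0 0 0 0 0 0"}}

```text
t: 14.78
tool_pos: [0.4515, -0.1212, 0.3168]
orientation: [1.721, 2.002, 1.519]
force: [-0.2, -0.2, -3.5]
opening: 0.0077
```

```bash
python3 - <<'E'
from h import *
from fk import *
s=robot.read_state();p=s["tool_pos"];A=R.from_rotvec(s["orientation"]);M=A.as_matrix();print(p,s["opening"],s["force"],s["q"].round(2))
yaw=np.radians(-10.8);ex,ey=rz(yaw)[:,0],rz(yaw)[:,1];ez=np.array([0,0,1]);n=(-ex-ez)/2**.5;U=(-ex+ez)/2**.5
tip=np.array([.595,-.046,.3]);f=np.radians(45);u=np.cos(f)*U-np.sin(f)*ey;Ad=R.from_matrix(np.c_[np.cross(-n,-u),-n,-u])
mid=p+M[:,2]*.142;print("turn left",np.degrees((Ad*A.inv()).as_rotvec()).round(2),"dist",(mid-tip)@n,"shift needed",(tip+.08*n-mid).round(4))
pts=[mid+M[:,0]*w+M[:,2]*h for w,h in((-.065,.09),(.065,.09),(.035,-.09),(-.035,-.09))]
ims=[];c={"top":(295,110,5),"scene":(285,140,5)}
for k in c:
    im=robot.read_camera(k);x,y,sc=c[k];m=cv2.resize(im[y:y+100,x:x+80],None,fx=sc,fy=sc,interpolation=cv2.INTER_CUBIC)
    cv2.polylines(m,[tocrop(k,proj(k,np.array(pts)),c).round().astype(int)],True,(255,0,255),1)
    cv2.line(m,*[tuple(int(t) for t in tocrop(k,proj(k,t),c)) for t in(tip,tip+.08*n)],(255,255,0),1);ims.append(m)
cv2.imwrite("pics/fin.png",np.hstack(ims)[:,:,::-1])
E
```

```text
[ 0.45145566 -0.12121728  0.31681657] 0.00767690599966115 [-0.17696062 -0.21702771 -3.47415189] [-0.97 -0.33  2.17  1.03  1.57 -1.26]
turn left [0.   0.08 0.05] dist 0.07762720433915078 shift needed [-0.0008  0.0006 -0.0025]
```

View pics/fin.png

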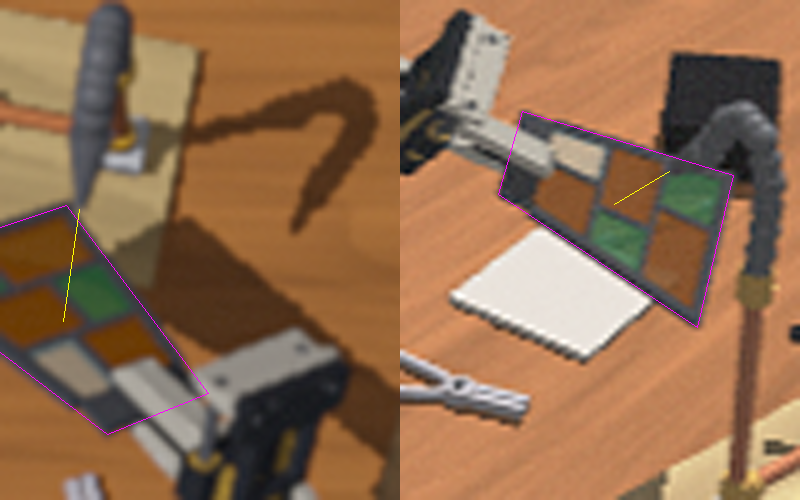

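Request:
{"api": "drive_tool", "payload": {"rows": "-0.001 0.0006 -0.003 0 0 0 0;0 0 0 0 0 0 0;0 0 0 0 0 0 0;0 0 0 0 0 0 0;0 0 0 0 0 0 0"}}

```text
t: 15.5
tool_pos: [0.4505, -0.1204, 0.3142]
orientation: [1.721, 2.002, 1.52]
force: [0.1, -0.3, -2.9]
opening: 0.0078
```

```bash
python3 - <<'E'
from plant import robot
s=robot.read_state();print(s["t"],s["tool_pos"],s["dq"].round(4),s["opening"],s["force"]);print(robot.close_job())
E
```

```text
15.5 [ 0.45053288 -0.12038946  0.31421237] [ 0.001   0.0003  0.0007  0.0003  0.0003 -0.0006] 0.007826499219045812 [ 0.12170923 -0.27734531 -2.92939838]
the job is handed in; nothing more can be done
None
```

The valve is half open and the tall panel is being held in front of the nozzle. I handed the job in at 15.5 s with the arm still and the panel gripped.

- **Valve:** I turned the lever by gripping its sleeve. It measured about 44° to 45° open in both cameras afterwards.
- **Panel:** I drew it straight up out of the rack slot nearest the robot, leaned it over beside the rig and slid it in front of the nozzle. The picture just before handing in matched the planned outline in both views. A 3 mm correction followed, and the arm's position then read within 1 mm of target. By calculation, the panel's middle is about 80 mm from the tip, in line with it, and the face is square to within about 1°.
- **Departures from plan:** Holding the panel straight up the slope was out of reach. An empty-handed test of that pose stopped at joint 2's limit, reading -0.891 against -0.89. So I held the panel turned 45° within its own plane, which leaves its face square to the nozzle.
- **Limits of the checks:** The nozzle tip's position in the two cameras differed by about 4 mm, and I used the average. I did not check the other objects one by one, but I saw no contact with them. The only force readings were the few newtons of the panel's weight and the valve's resistance.

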